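Lock the card stand and hold a spring clip open over the card

ROBOT

A 6-joint arm with a two-finger parallel gripper is mounted at the origin on the work surface. World frame = base frame: x ahead of the robot, y to its left, z up, the work surface at z = 0. Lengths are in m, angles in degrees, forces in N, time in s.
With the tool pointing down it reaches from about 0.4 to 0.825 m from the base axis. Payload 7 kg.
Tool frame: the origin (TCP) lies midway between the tips of the shut fingers; the grasp point (between the pads) lies r.tcp_to_grasp behind it (r.tcp_to_grasp is the distance from the TCP to the grasp point, in m); x points along the fingers, y is the direction in which the jaws open and shut, and the axes are right-handed (so a half turn about x gives the same grasp; the last joint's range is limited). The gripper opens to 88 mm and grips with 3 to 60 N. Pads are 19 mm wide; open, the fingers measure 130 mm over their backs; the gripper's body (78 mm by 193 mm) begins 47 mm behind the grasp point.
Start: joints at [84.746, 20.546, 0.682, 0, -70.136, -16.507], TCP at [0.25, 0.627, 0.194] pointing down, gripper open.
Joint ranges: [-176.03, 176.03], [-82.01, 121.73], [-58.28, 71.71], [-173.87, 95.51], [-174.79, -0.11], [-173.66, 173.66]. Speed limits (degrees/s): [136.94, 136.94, 172.46, 180, 180, 180].

INTERFACE

Orientations are given as [roll, pitch, yaw] about the fixed x, y, z axes, in that order (R = Rz(yaw) Ry(pitch) Rx(roll)).
In Python, from plant import r gives the robot as it stands.
- The arm moves only by the tool carry_out, never from a script. Its argument "moves" is a list of rows, each a list of 7 numbers: the shift along the world's x, y, z in mm, then the turn, a rotation vector about the world's x, y, z in rad, then the opening in per cent of the stroke, from 0 (shut) to 100 (fully open). In form: [[x, y, z, wx, wy, wz, claw], ...]. A call has 1 to 5 rows; each row is the pose to reach, as a shift and turn from the pose commanded when the call began; what a row does not reach only later rows make up. A row lasts 1/10 s, in which the tool goes at most 50 mm and 8.59 degrees, less where a joint would pass 70% of its speed; a pose out of reach is approached as far as the arm can. A call with a gripper value outside its range is refused whole. The fingers move at their own pace and stop on an object; "squeeze" is the grip in N (left out, the last holds). Time passes only in rows, so rows that repeat a pose let the fingers close. It gives the time, the measured TCP pose, the force and the opening at its end, in the units of the state.
- r.get_state(): the state, without advancing time (a new reading comes with each control period).
- r.capture(name): name is "side" or "top" or "wrist"; returns the picture (420x560x3 uint8, blue, green, red); there is no depth.
- r.camera_params(name): a dict with "K" (3x3 intrinsics, pixels), "rvec" (rotation vector, rad) and "tvec" (3), from world to camera coordinates, as OpenCV has them. Camera axes: x right, y down, z forward; pixel columns grow to the right and rows downward; lengths in m; the calibration is good to about 2 mm. A picture is of the moment at which its call begins: read the wrist's pose just before it. camera_params takes no time and is no camera call; for the wrist camera it gives the pose at the moment of the call.
- r.close_job(): hands the job in, once; it reports no verdict.
The state is a dict: "time_s": time; "joints": joint angles; "qd": joint speeds; "joint_torque": joint torques, N m; "tcp_pos": TCP position; "eef_rot": TCP orientation; "contact_force": force on the tool from outside, world axes, zero at the start; "moment": the same for the moment, N m; "gripper_width": finger opening in m.
Only numpy, scipy, OpenCV 4.12 (cv2) and the standard library are available. Lean on these libraries where they do the work, as an engineer would, in place of code of your own. Each camera call takes 0.05 s, during which the arm holds its last target. There are 200 camera calls.

TASK

Take the lock pin from its block and push it fully home, head down on the lug, through the lug and tongue of the card stand, so that the card cannot slide. Then squeeze the spring clip open by its handles, lift it off the sheet it is parked on, and hold it gaping over the top edge of the card: the edge well inside between the jaws, the clip's whole width on the card, neither jaw touching it, and the pin still in place. Finish while still holding the clip open there, and leave the tube rack, bottle and scanner where they are.

Things in the scene. Friction and masses are not known exactly. Their poses are not given: they have to be found in the camera images.
- stand: Fixed grey metal card stand. Origin on the counter under the card's middle; z up, x square to the card, y along it. Base plate 12 mm high, 170 mm along y, with a guide 70 mm wide towards -x. On the guide is the lug, a bridge 50 mm (x) by 70 mm (y), top 31 mm above the counter, with the pin hole in its middle, 70 mm from the card's mid-plane.
- stand_hole (a point): Mouth of the pin hole, on top of the lug (31 mm above the counter). A vertical hole of 12 mm diameter runs straight through the lug, the tongue of the card carriage and the base plate (31 mm deep in all).
- carriage (a joint): Slide of the card carriage (aluminium foot and tongue, with the card) along the stand's +x, 0 to 0.04 m, about 5 N of friction. 0: fully in, the holes in line; it starts there. Once the pin is in, it can move only about 4 mm.
- card_edge (a point): Middle of the top edge of the white card, 95 mm above the counter. The card is a rigid upright board 5 mm thick (x) and 150 mm long (y) that stands 66 mm clear of its foot; the foot is 26 mm thick. Axes as the stand: x square to the card, y along the edge, z up.
- pin_block: Fixed grey block 70 x 70 x 36 mm; origin under its centre. The pin stands in the 12 mm through hole at its middle.
- pin: The lock pin, upright. Origin at the foot of its shank, z up towards the head. Steel shank of 8 mm diameter and 28 mm long with a tapered foot; above it a black cylindrical head of 18 mm diameter and 32 mm tall. About 45 g. In its block the head rests on the block's top, 36 mm up.
- pin_grip (a point): Centre of the pin's head, 16 mm above the head's underside and 44 mm above the foot.
- pin_seat (a point): Centre of the underside of the pin's head (28 mm above the foot). With the pin fully home it lies on stand_hole.
- clip_rail: Fixed holder of the clip: base plate 70 (x) x 100 (y) x 10 mm with an upright steel sheet 2.4 mm thick (x), 80 mm long (y), its top edge 60 mm above the counter. Origin on the counter under the middle of the sheet.
- clip: Spring clip, dark steel: two levers on a pivot, handles up, jaws down astride the sheet, the pivot (radius 6 mm) resting on its edge. Origin on the pivot axis; y along the pivot, x square to the jaws, z up when closed. This body is the -x lever. Jaws 36 mm wide, 3 mm thick, to 44 mm below the pivot, 3 mm apart. Handles 26 mm wide, flaring to 40 mm above it, 46 mm across there. 65 g.
- clip_grip (a point): Point midway between the clip's handles, 26 mm above the pivot axis, when the clip is at rest; squeeze the handles towards each other along the clip's x at about this height.
- clip_lever (a joint): Angle between the clip's levers: 0 closed, 0.6 rad fully squeezed (a stop). The spring takes about 3.5 N at the handles to start and 10 N at the stop, so a 20 to 40 N grip squeezes it fully. There the handles' outer faces are parallel, 22 mm apart, and the jaw tips 29 mm apart, 42 mm below the pivot, each lever having turned 0.3 rad.
- clip_tip_a (a point): Inner edge of the tip of the -x jaw, middle of its width.
- clip_tip_b (a point): Inner edge of the tip of the +x jaw, middle of its width.
- tube_rack: Loose white rack of clear tubes, 60 x 150 mm, 85 mm high; to be left alone. Origin under its centre.
- bottle: Loose white bottle with a red cap, 64 mm across, 150 mm high; to be left alone. Origin under its centre.
- scanner: Loose black hand scanner, 72 x 140 mm, 32 mm high, lying down; to be left alone. Origin under its handle.
Mind the look-alikes: they are no part of the job. Of the things shaped like the clip, the steel one is meant. What is shaped like the stand but brown is not meant.

How it is judged (in metres and radians):
On the way:
1. The pin is fully home in the stand's hole and let go (horizontal distance between pin_seat and stand_hole below 0.005 m and z of pin_seat in the frame of stand below 0.034 m and angle between pin_seat's own z axis and vertical below 0.12 rad and contact force between the fingers and pin below 0.2 N), for 0.2 s.
At the end, for the whole second after the job is handed in: Clip still squeezed (over 2 N, over 0.3 rad), at rest, clear of the stand; jaw tips either side of the card, over 5 mm from its mid-plane, over 7 mm below its top edge, within 57 mm of its middle. Pin upright, head within 3 mm of the lug, 5 mm of the axis, let go; carriage within 6 mm of home (all of step 1 and ((x of clip_tip_a in the frame of card_edge below -0.005 m and x of clip_tip_b in the frame of card_edge above 0.005 m) or (x of clip_tip_b in the frame of card_edge below -0.005 m and x of clip_tip_a in the frame of card_edge above 0.005 m)) and value of joint clip_lever above 0.3 rad and z of each of clip_tip_a, clip_tip_b in the frame of card_edge below -0.007 m and y of clip_tip_a in the frame of card_edge between -0.057 and 0.057 m and y of clip_tip_b in the frame of card_edge between -0.057 and 0.057 m and contact force between each of clip, the arm and stand below 0.5 N and contact force between the fingers and clip above 2 N and linear speed of clip below 0.02 m/s and value of joint carriage below 0.006 m); the arm keeps its last pose, push and grip.
It fails at once if A bystander (tube rack, bottle or scanner) is moved by more than 30 mm (distance of any of tube_rack, bottle, scanner from where it was at the start of the episode above 0.03 m).
It also fails if it takes over 48 s, if anything falls off the work surface, if the arm or the gripper's body presses on something with over 40 N, if the wrist force passes 120 N, or if a joint passes its speed limit or range.

## Working session

There is one attempt and no reset: what is moved stays moved. The work goes in short steps, Python scripts to look and compute and a tool call to move; the robot and the scene stay as the last step left them, time stands still between calls to the robot, and variables do not carry over. Pictures are saved under pics/ and viewed, about 8 in all and at most 12, crops included, and the job is handed in when it is done.

Besides the shell and the picture viewer there is one more tool, called after "Call:" by a JSON object that holds its "name" and its "arguments", one argument or row to a line. carry_out: Moves the arm, as the interface text tells. Its arguments: {"type":"object","properties":{"moves":{"type":"array"},"squeeze":{"type":"number"}},"required":["moves"]}

```bash
ls; mkdir -p pics; python3 - <<'E'
from plant import r
import cv2
s=r.get_state();print(s, r.tcp_to_grasp)
for n in("side","top","wrist"):
    p=r.camera_params(n);print(n,p)
    cv2.imwrite(f"pics/{n}0.png",cv2.resize(r.capture(n),(800,600),interpolation=cv2.INTER_CUBIC))
E
```

```text
pics
{'time_s': 0.0, 'joints': array([ 8.47449362e+01,  2.05915676e+01,  6.33449965e-01, -2.08171948e-02,
       -7.01356347e+01, -1.65057062e+01]), 'qd': array([ 0.00368942, -0.11375938,  0.10299623,  0.05966591,  0.00503671,
        0.09863402]), 'joint_torque': array([-8.58264157e-04, -5.82719421e+01,  2.93044227e+01,  6.99798077e+00,
        6.82516897e-03, -1.62788510e-04]), 'tcp_pos': array([0.25008021, 0.62637464, 0.19301659]), 'eef_rot': array([  94.71692799,   89.90422635, -107.05093157]), 'contact_force': array([-0.10866356,  0.07285751,  0.18018749]), 'moment': array([-0.04147171,  0.01454463,  0.01496036]), 'gripper_width': 0.08787171817994914} 0.0188
side {'K': array([[406.50941498,   0.        , 280.18611997],
       [  0.        , 406.50941498, 207.7119703 ],
       [  0.        ,   0.        ,   1.        ]]), 'rvec': array([ 0.51330087, -2.78768778,  1.00788809]), 'tvec': array([0.54946308, 0.19515346, 0.88599818])}
top {'K': array([[456.60066796,   0.        , 279.59288511],
       [  0.        , 456.60066796, 205.76834719],
       [  0.        ,   0.        ,   1.        ]]), 'rvec': array([ 2.09286487, -2.15051306,  0.16995233]), 'tvec': array([0.04407984, 0.60178377, 1.1543415 ])}
wrist {'K': array([[356.93235405,   0.        , 286.14018055],
       [  0.        , 356.93235405, 215.43178926],
       [  0.        ,   0.        ,   1.        ]]), 'rvec': array([-1.6607058 ,  2.45199223,  0.34716406]), 'tvec': array([ 0.67399893, -0.03493531,  0.39209327])}
```

View pics/top0.png

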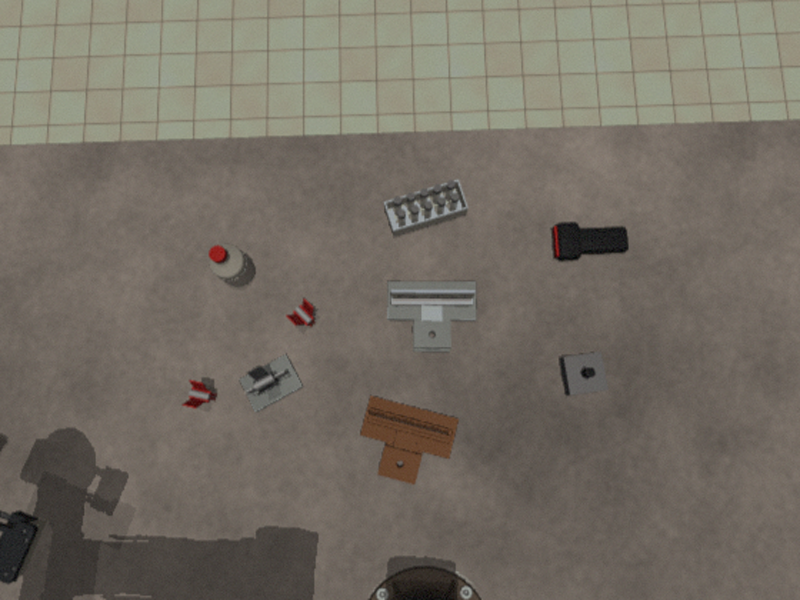

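View pics/side0.png

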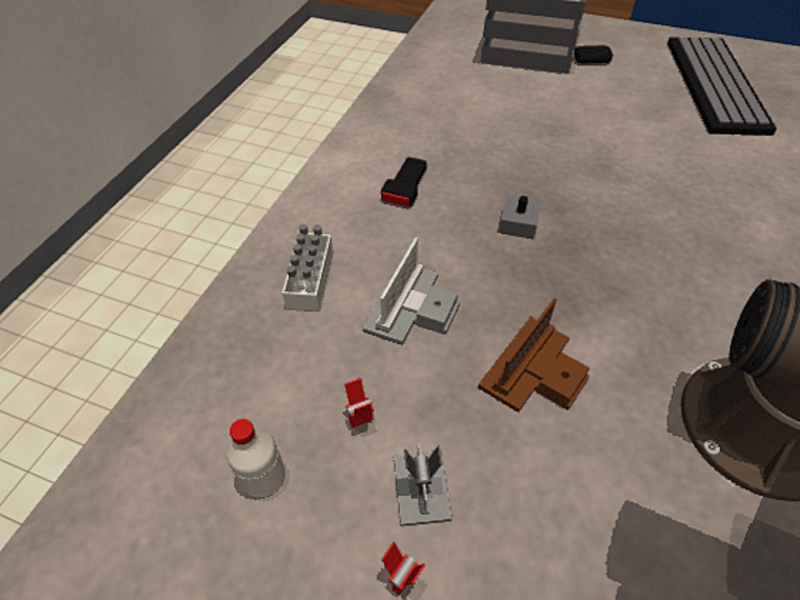

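Look-alikes in top view (800x600): steel clip on the rail (267,378), against red clips (302,314) and (198,394). Grey stand (432,315), against the brown one (408,440). Pin in its block at (587,372), with no rival. I choose the steel clip, the grey stand and the pin, and check all three in one enlarged composite.

```bash
python3 - <<'E'
import cv2,numpy as np
from plant import r
rows=[]
for n,cs in(("top",[(302,221),(187,266),(409,261)]),("side",[(290,205),(296,340),(363,151)])):
    im=r.capture(n); cv2.imwrite(f"pics/raw_{n}.png",im)
    t=[]
    for (u,v) in cs:
        c=im[v-38:v+37,u-33:u+33]
        c=cv2.resize(c,(264,300),interpolation=cv2.INTER_CUBIC)
        t.append(c)
    rows.append(np.hstack(t))
im=np.vstack(rows); cv2.imwrite("pics/crops.png",im);print(im.shape)
E
```

```text
(600, 792, 3)
```

View pics/crops.png

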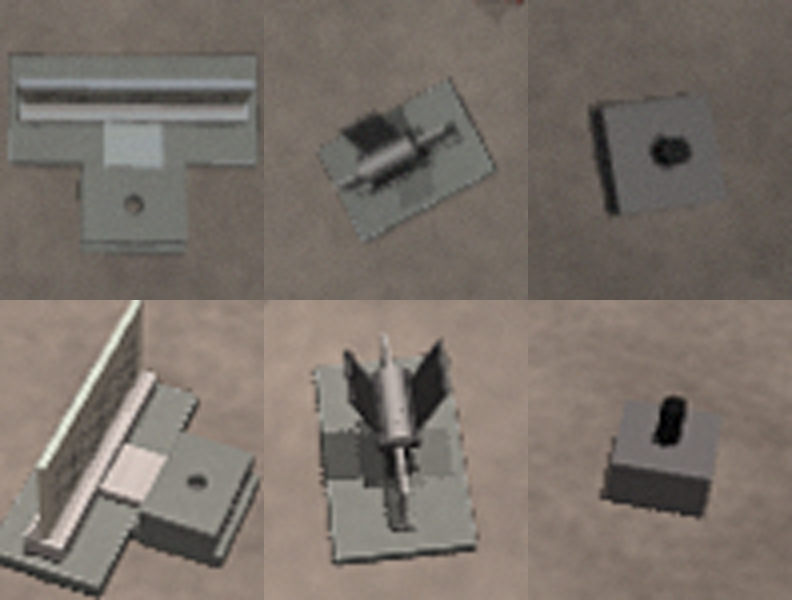

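The crops confirm the choice: grey stand with its hole at crop (133,204) in top and (198,482) in side, steel clip with flaring handles on the rail, and the pin head at (671,151) in top. Now I fit the poses.

```bash
cat > h.py <<'E'
import cv2,numpy as np
from scipy.optimize import least_squares
from scipy.spatial.transform import Rotation as R
from plant import r
OFF={"top":[(302,221),(187,266),(409,261)],"side":[(290,205),(296,340),(363,151)]}
def px(cam,i,c):  # crops.png pixel -> raw
    u,v=OFF[cam][i]; cx=c[0]-264*i; cy=c[1]-(300 if cam=="side" else 0)
    return [u-33+(cx+.5)/4-.5, v-38+(cy+.5)/4-.5]
def proj(cam,P,p=None):
    p=p or r.camera_params(cam)
    return cv2.projectPoints(np.float64(P).reshape(-1,3),p["rvec"],p["tvec"],p["K"],None)[0][:,0]
def fit(obs,x0,i,pos=None):
    P={c:r.camera_params(c) for c in("top","side")}
    def f(x):
        e=[]
        for cam,loc,c in obs:
            l=np.array(loc,float); y=x[2]
            w=[x[0]+np.cos(y)*l[0]-np.sin(y)*l[1],x[1]+np.sin(y)*l[0]+np.cos(y)*l[1],l[2]]
            e+=list(proj(cam,w,P[cam])[0]-px(cam,i,c))
        return np.array(e)
    s=least_squares(f,x0,loss="soft_l1",x_scale=[.01,.01,.1])
    return s.x,f(s.x).reshape(-1,2).round(1)
E
python3 - <<'E'
from h import *
st=[("top",(-.07,0,.031),(133.5,204)),("side",(-.07,0,.031),(198,482)),
("top",(0,.075,.095),(19,83)),("top",(0,-.075,.095),(249,83)),
("top",(-.045,.035,.031),(81,166)),("top",(-.045,-.035,.031),(188,166)),("top",(-.095,.035,.031),(82,241)),("top",(-.095,-.035,.031),(187,241)),
("side",(0,.075,.095),(41,465)),("side",(-.095,-.035,.031),(253,453)),("side",(-.095,.035,.031),(215,548)),("side",(-.045,.035,.031),(138,514))]
rl=[("top",(a,b,.01),c) for (a,b),c in zip([(.035,.05),(.035,-.05),(-.035,-.05),(-.035,.05)],[(319,152),(449,80),(496,168),(366,241)])]
rl+=[("side",(a,b,.01),c) for (a,b),c in zip([(.035,.05),(.035,-.05),(-.035,-.05),(-.035,.05)],[(333,562),(316,368),(447,355),(477,548)])]
rl+=[("top",(0,.04,.06),(338,187)),("top",(0,-.04,.06),(458,129))]
pb=[("top",(a,b,.036),c) for (a,b),c in zip([(.035,.035),(.035,-.035),(-.035,-.035),(-.035,.035)],[(602,104),(707,96),(726,198),(616,213)])]
pb+=[("side",(a,b,.036),c) for (a,b),c in zip([(.035,.035),(.035,-.035),(-.035,-.035),(-.035,.035)],[(613,462),(625,398),(721,410),(712,476)])]
pb+=[("top",(0,0,.068),(672,151)),("side",(0,0,.068),(674,403))]
for n,o,x0,i in(("stand",st,[.6,0,0],0),("rail",rl,[.5,.3,.4],1),("block",pb,[.5,-.3,0],2)):
    x,e=fit(o,x0,i); print(n,x.round(4),np.degrees(x[2]).round(1)); print(e.tolist())
E
```

```text
stand [ 0.6006 -0.0315 -0.0336] -1.9
[[-0.2, -0.3], [0.1, -0.0], [-0.2, -0.4], [1.1, -0.1], [-0.2, -0.2], [-0.7, -0.1], [-0.5, -0.3], [-0.4, -0.1], [0.3, 0.9], [0.6, 0.2], [0.5, -3.0], [0.5, -0.8]]
rail [0.4493 0.2764 0.4708] 27.0
[[-0.8, -0.8], [-0.3, -0.5], [-0.3, 0.4], [-1.2, 0.2], [0.9, -0.7], [0.2, -0.6], [0.6, -0.7], [0.7, -1.1], [-1.3, -0.3], [-3.6, -0.7]]
block [ 0.451  -0.3076  0.1014] 5.8
[[-0.3, 0.2], [-0.1, -1.2], [-0.0, 0.0], [0.8, -0.3], [-0.4, 0.1], [0.4, 0.2], [0.7, 1.2], [0.1, 1.0], [1.0, -0.7], [0.3, 0.1]]
```

```bash
cat >> h.py <<'E'
def st(pr=True):
    s=r.get_state(); M=R.from_euler("xyz",s["eef_rot"],degrees=True).as_matrix()
    g=s["tcp_pos"]-r.tcp_to_grasp*M[:,0]
    if pr: print(s["time_s"],"tcp",s["tcp_pos"].round(4),"grasp",g.round(4),"x",M[:,0].round(4),"y",M[:,1].round(4),"yawY",np.degrees(np.arctan2(M[1,1],M[0,1])).round(2),"j",s["joints"].round(0),"F",s["contact_force"].round(1),"w",round(s["gripper_width"],4))
    return s,M
E
python3 - <<'E'
from h import *
st()
E
```

```text
0.25 tcp [0.2502 0.6267 0.1935] grasp [0.2502 0.6267 0.2123] x [-2.e-04 -7.e-04 -1.e+00] y [-3.708e-01 -9.287e-01  7.000e-04] yawY -111.76 j [ 85.  21.   1.  -0. -70. -17.] F [ 0.9 -1.1  0.3] w 0.088
```

Call:
{"name": "carry_out", "arguments": {
  "moves": [
    [33,-37,6,0,0,-0.14,100],
    [67,-74,12,0,0,-0.28,100],
    [101,-112,18,0,0,-0.42,100],
    [134,-149,24,0,0,-0.56,100],
    [168,-186,30,0,0,-0.7,100]
  ]
}}

```text
time_s: 0.75
tcp_pos: [0.4175, 0.4411, 0.224]
eef_rot: [-50.2, 90.0, 67.6]
contact_force: [0.9, 0.8, -0.3]
gripper_width: 0.0877
```

Call:
{"name": "carry_out", "arguments": {
  "moves": [
    [27,-30,0,0,0,-0.14,100],
    [54,-60,0,0,0,-0.28,100],
    [82,-91,0,0,0,-0.42,100],
    [82,-141,0,0,0,-0.56,100],
    [82,-191,0,0,0,-0.7,100]
  ]
}}

```text
time_s: 1.25
tcp_pos: [0.4989, 0.2499, 0.2229]
eef_rot: [148.2, 89.9, -134.2]
contact_force: [0.7, -0.6, -0.2]
gripper_width: 0.0875
```

Call:
{"name": "carry_out", "arguments": {
  "moves": [
    [0,-48,0,0,0,-0.14,100],
    [0,-96,0,0,0,-0.28,100],
    [0,-144,0,0,0,-0.42,100],
    [0,-192,0,0,0,-0.56,100],
    [0,-240,0,0,0,-0.7,100]
  ]
}}

```text
time_s: 1.75
tcp_pos: [0.4982, 0.0099, 0.224]
eef_rot: [-13.1, 90.0, 24.5]
contact_force: [1.0, 0.5, 0.3]
gripper_width: 0.0874
```

Call:
{"name": "carry_out", "arguments": {
  "moves": [
    [-7,-48,0,0,0,-0.14,100],
    [-14,-95,0,0,0,-0.28,100],
    [-21,-142,0,0,0,-0.42,100],
    [-28,-190,0,0,0,-0.56,100],
    [-36,-236,0,0,0,-0.695,100]
  ]
}}

```text
time_s: 2.25
tcp_pos: [0.462, -0.2262, 0.224]
eef_rot: [-4.0, 90.0, -6.2]
contact_force: [1.6, -0.2, 1.1]
gripper_width: 0.0882
```

Call:
{"name": "carry_out", "arguments": {
  "moves": [
    [-6,-40,0,0,0,0,100],
    [-13,-82,0,0,0,0,100],
    [-13,-82,-40,0,0,0,100],
    [-13,-82,-60,0,0,0,100],
    [-13,-82,-60,0,0,0,100]
  ]
}}

```text
time_s: 2.75
tcp_pos: [0.4472, -0.306, 0.1607]
eef_rot: [159.7, 89.7, 157.7]
contact_force: [-0.2, -0.8, 0.1]
gripper_width: 0.0875
```

Check the pin by wrist camera, from close up.

```bash
python3 - <<'E'
from h import *
s,M=st(); p=r.camera_params("wrist"); im=r.capture("wrist"); cv2.imwrite("pics/w1.png",im)
print(p)
for n,P in(("head",(.451,-.3076,.068)),("tcp",s["tcp_pos"])): print(n,proj("wrist",P,p))
E
```

```text
2.75 tcp [ 0.4472 -0.306   0.1607] grasp [ 0.4473 -0.306   0.1795] x [-0.0053  0.0022 -1.    ] y [0.0348 0.9994 0.002 ] yawY 88.01 j [-14.  10. -19.  -0. -62. -78.] F [-0.2 -0.8  0.1] w 0.0875
{'K': array([[356.93235405,   0.        , 286.14018055],
       [  0.        , 356.93235405, 215.43178926],
       [  0.        ,   0.        ,   1.        ]]), 'rvec': array([-2.10799405, -2.03547174, -0.28495016]), 'tvec': array([ 0.29023843, -0.46578584,  0.23506497])}
head [[284.46660443 211.56592744]]
tcp [[286.62085367 247.50955521]]
```

View pics/w1.png

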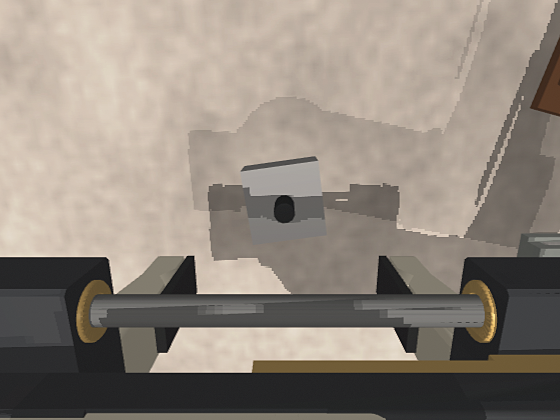

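Pin head is a dark ellipse at (284,208), about 194–223 in rows. I compare it with the projected silhouette to refine.

```bash
python3 - <<'E'
from h import *
p=r.camera_params("wrist"); im=cv2.imread("pics/w1.png")
m=(im.max(2)<50).astype(np.uint8); m[:185]=0;m[230:]=0;m[:,:265]=0;m[:,305:]=0
ys,xs=np.nonzero(m); print("obs",xs.min(),xs.max(),ys.min(),ys.max(),len(xs),xs.mean(),ys.mean())
a=np.linspace(0,2*np.pi,40)
def sil(x,y):
    P=[(x+.009*np.cos(t),y+.009*np.sin(t),z) for z in(.036,.068) for t in a]
    h=cv2.convexHull(np.float32(proj("wrist",P,p)))
    M=cv2.moments(h); return h[:,0].min(0),h[:,0].max(0),np.array([M["m10"],M["m01"]])/M["m00"]
print(sil(.451,-.3076))
t=np.array([xs.mean(),ys.mean()])
print(least_squares(lambda q:sil(*q)[2]-t,[.451,-.3076],diff_step=1e-3).x)
print(proj("wrist",(.451,-.3076,.068),p),proj("wrist",(.451,-.3076,.036),p))
E
```

```text
obs 274 294 195 222 466 283.84549356223175 208.72317596566523
(array([274.236  , 190.30916], dtype=float32), array([295.85883, 219.27768], dtype=float32), array([285.10177102, 205.0072435 ]))
[ 0.45431821 -0.30880668]
[[285.05937908 208.91174709]] [[285.15844024 199.91567371]]
```

```bash
cat >> h.py <<'E'
def pinfit(box,zb,g,thr=50,view="wrist"):
    p=r.camera_params(view); im=r.capture(view); c,d,e,f=box
    m=np.zeros(im.shape[:2],bool); m[e:f,c:d]=im[e:f,c:d].max(2)<thr
    ys,xs=np.nonzero(m); t=np.array([xs.mean(),ys.mean()]); a=np.linspace(0,2*np.pi,40)
    def sil(q):
        P=[(q[0]+.009*np.cos(k),q[1]+.009*np.sin(k),z) for z in(zb,zb+.032) for k in a]
        M=cv2.moments(cv2.convexHull(np.float32(proj(view,P,p)))); return np.array([M["m10"],M["m01"]])/M["m00"]
    return least_squares(lambda q:sil(q)-t,g,diff_step=1e-3).x, len(xs), im
E
python3 - <<'E'
from h import *
for k in range(3): st(); print(pinfit((265,305,185,230),.036,[.451,-.3076])[:2])
st()
E
```

```text
2.8 tcp [ 0.4486 -0.3063  0.1628] grasp [ 0.4487 -0.3064  0.1816] x [-2.8e-03  5.0e-04 -1.0e+00] y [3.360e-02 9.994e-01 4.000e-04] yawY 88.08 j [-14.  10. -19.   0. -62. -78.] F [ 0.5 -0.7  0.9] w 0.0874
(array([ 0.45208804, -0.30816916]), 452)
2.85 tcp [ 0.4497 -0.3065  0.1642] grasp [ 0.4497 -0.3065  0.183 ] x [-3.e-04 -5.e-04 -1.e+00] y [ 3.280e-02  9.995e-01 -5.000e-04] yawY 88.12 j [-14.  10. -18.   0. -62. -78.] F [0.5 0.6 0.4] w 0.0877
(array([ 0.45212843, -0.30820323]), 447)
2.9 tcp [ 0.4504 -0.3065  0.165 ] grasp [ 0.4504 -0.3065  0.1838] x [ 1.3e-03 -9.0e-04 -1.0e+00] y [ 3.250e-02  9.995e-01 -9.000e-04] yawY 88.14 j [-14.  10. -18.   0. -62. -78.] F [-0.7 -0.7  0.5] w 0.0876
(array([ 0.45208717, -0.30818865]), 446)
2.95 tcp [ 0.4507 -0.3065  0.1653] grasp [ 0.4507 -0.3064  0.1841] x [ 0.0022 -0.001  -1.    ] y [ 0.0323  0.9995 -0.001 ] yawY 88.15 j [-14.   9. -18.   0. -62. -78.] F [-0.1  0.3  0.3] w 0.0877
```

Call:
{"name": "carry_out", "arguments": {
  "moves": [
    [1.5,-1,-40,0,0,0,100],
    [1.5,-1,-80,0,0,0,100],
    [1.5,-1,-110,0,0,0,70],
    [1.5,-1,-125,0,0,0,50],
    [1.5,-1,-126,0,0,0,50]
  ],
  "squeeze": 25
}}

```text
time_s: 3.45
tcp_pos: [0.4508, -0.3068, 0.0368]
eef_rot: [165.4, 89.9, 163.5]
contact_force: [0.0, -0.8, 1.0]
gripper_width: 0.0692
```

Call:
{"name": "carry_out", "arguments": {
  "moves": [
    [0,0,0,0,0,0,40],
    [0,0,0,0,0,0,0],
    [0,0,0,0,0,0,0],
    [0,0,0,0,0,0,0],
    [0,0,0,0,0,0,0]
  ]
}}

```text
time_s: 3.95
tcp_pos: [0.4514, -0.3074, 0.0383]
eef_rot: [-13.2, 89.9, -15.1]
contact_force: [-0.1, -0.0, 0.3]
gripper_width: 0.0295
```

```bash
python3 - <<'E'
from h import *
st()
E
```

```text
3.95 tcp [ 0.4514 -0.3074  0.0383] grasp [ 0.4514 -0.3074  0.0571] x [ 1.e-03 -3.e-04 -1.e+00] y [ 3.320e-02  9.994e-01 -2.000e-04] yawY 88.1 j [-14.  17. -27.   0. -46. -78.] F [-0.1 -0.   0.3] w 0.0295
```

Still closing; let it finish and lift by 45 mm.

Call:
{"name": "carry_out", "arguments": {
  "moves": [
    [0,0,0,0,0,0,0],
    [0,0,0,0,0,0,0],
    [0,0,0,0,0,0,0],
    [0,0,0,0,0,0,0]
  ]
}}

```text
time_s: 4.35
tcp_pos: [0.4511, -0.3073, 0.0376]
eef_rot: [149.3, 90.0, 147.3]
contact_force: [-0.1, 0.1, 0.7]
gripper_width: 0.0014
```

Call:
{"name": "carry_out", "arguments": {
  "moves": [
    [0,0,15,0,0,0,0],
    [0,0,45,0,0,0,0],
    [0,0,85,0,0,0,0],
    [0,0,110,0,0,0,0],
    [0,0,110,0,0,0,0]
  ]
}}

```text
time_s: 4.85
tcp_pos: [0.4534, -0.3083, 0.1518]
eef_rot: [-20.5, 89.6, -22.4]
contact_force: [0.1, -0.4, 1.0]
gripper_width: 0.0003
```

```bash
python3 - <<'E'
from h import *
st()
E
```

```text
4.85 tcp [ 0.4534 -0.3083  0.1518] grasp [ 0.4533 -0.3083  0.1706] x [ 0.0064 -0.0027 -1.    ] y [ 0.0326  0.9995 -0.0024] yawY 88.13 j [-14.  10. -19.   0. -60. -78.] F [ 0.1 -0.4  1. ] w 0.0003
```

The fingers shut on nothing, so I look before trying again.

```bash
python3 - <<'E'
from h import *
for k in range(4): a=pinfit((240,330,150,250),.036,[.451,-.3076])
st(); print(a[:2])
im=a[2]; 
for v in("top","side"): 
    b=r.capture(v); cv2.imwrite(f"pics/{v}2.png",b)
t=cv2.imread("pics/top2.png")[200:320,350:480]; s=cv2.imread("pics/side2.png")[70:190,300:430]
c=np.vstack([cv2.resize(t,(325,300)),cv2.resize(s,(325,300))])
w=cv2.resize(im[120:330,150:420],(470,366)); w=np.vstack([w,np.zeros((234,470,3),np.uint8)])
cv2.imwrite("pics/c2.png",np.hstack([c,w]))
E
```

```text
5.05 tcp [ 0.4503 -0.307   0.1466] grasp [ 0.4504 -0.307   0.1654] x [-1.5e-03  8.0e-04 -1.0e+00] y [3.340e-02 9.994e-01 7.000e-04] yawY 88.08 j [-14.  11. -20.  -0. -60. -78.] F [-0.1  0.4 -0.5] w 0.0006
(array([ 0.45201249, -0.30819741]), 502)
```

View pics/c2.png

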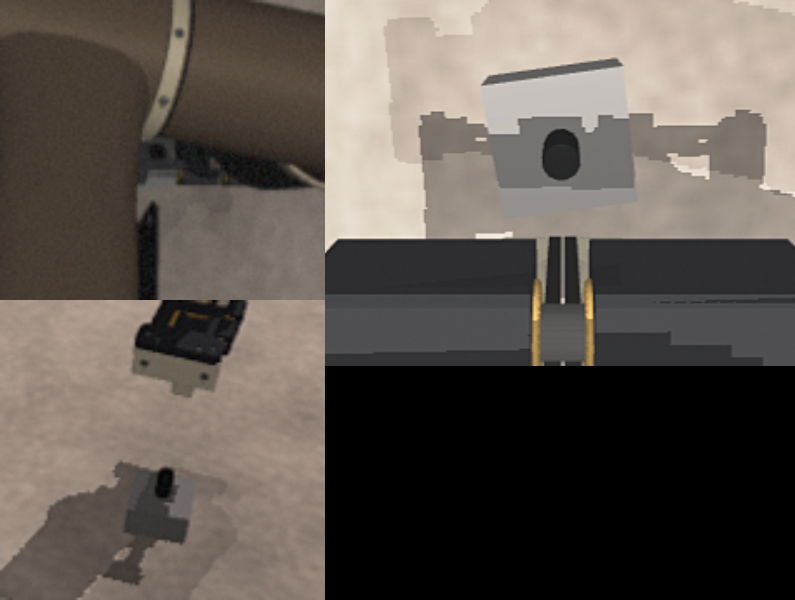

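The pin still stands untouched in its block at (562,155) of the crop. Fingertips in side view are near raw (374,107); I compare that with the projected TCP.

```bash
python3 - <<'E'
from h import *
s,M=st()
print("tcp side",proj("side",s["tcp_pos"]),"head",proj("side",(.4521,-.3082,.068)), proj("side",(.4521,-.3082,.147)))
for d in(-.01,0,.01,.02): print(d,proj("side",s["tcp_pos"]+np.array([d,0,0])))
print(r.__class__,[a for a in dir(r) if a[0]!="_"])
im=cv2.imread("pics/side2.png"); cv2.imwrite("pics/s3.png",cv2.resize(im[50:170,310:430],(600,600),interpolation=cv2.INTER_CUBIC))
E
```

```text
5.15 tcp [ 0.4504 -0.3071  0.1465] grasp [ 0.4504 -0.3071  0.1653] x [-2.1e-03  7.0e-04 -1.0e+00] y [3.330e-02 9.994e-01 6.000e-04] yawY 88.09 j [-14.  11. -20.  -0. -60. -78.] F [ 0.  -0.3 -1.7] w 0.0005
tcp side [[371.25428171 115.53188091]] head [[366.11491517 138.26629666]] [[370.73502863 114.96216652]]
-0.01 [[375.03392869 116.3620013 ]]
0 [[371.25428171 115.53188091]]
0.01 [[367.49144011 114.70545146]]
0.02 [[363.74529203 113.8826884 ]]
<class 'host.Robot'> ['Unreachable', 'camera_params', 'capture', 'close_job', 'get_state', 'tcp_to_grasp']
```

View pics/s3.png

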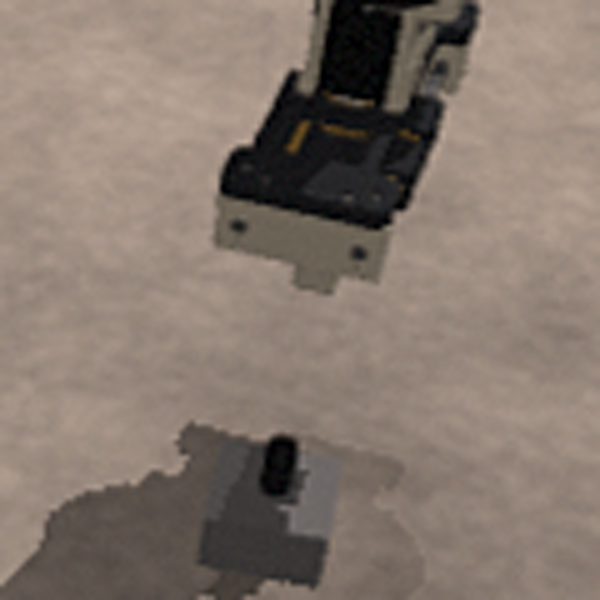

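```bash
python3 - <<'E'
from h import *
s,M=st()
for k in np.arange(0,.05,.005):
    T=s["tcp_pos"]-k*M[:,0]
    print(round(k,3),"side",proj("side",T)[0].round(1),"side y+/-9.5 x",*[proj("side",T+d*M[:,2])[0].round(1) for d in(-.0095,.0095)],"wrist",proj("wrist",T)[0].round(1),*[proj("wrist",T+d*M[:,2])[0].round(1) for d in(-.0095,.0095)])
E
```

```text
5.15 tcp [ 0.4504 -0.3071  0.1465] grasp [ 0.4504 -0.3071  0.1653] x [-2.1e-03  7.0e-04 -1.0e+00] y [3.330e-02 9.994e-01 6.000e-04] yawY 88.09 j [-14.  11. -20.  -0. -60. -78.] F [ 0.  -0.3 -1.7] w 0.0005
0.0 side [371.3 115.5] side y+/-9.5 x [374.8 116.4] [367.7 114.7] wrist [286.6 247.5] [286.6 231.8] [286.6 262.8]
0.005 side [371.6 114. ] side y+/-9.5 x [375.1 114.8] [368.  113.1] wrist [286.7 250.8] [286.7 234.7] [286.6 266.3]
0.01 side [371.9 112.4] side y+/-9.5 x [375.5 113.2] [368.3 111.5] wrist [286.7 254.2] [286.7 237.8] [286.7 270.1]
0.015 side [372.2 110.8] side y+/-9.5 x [375.8 111.7] [368.6 110. ] wrist [286.7 257.7] [286.7 241. ] [286.7 274. ]
0.02 side [372.5 109.2] side y+/-9.5 x [376.1 110.1] [368.9 108.4] wrist [286.7 261.5] [286.7 244.4] [286.7 278.1]
0.025 side [372.8 107.6] side y+/-9.5 x [376.5 108.4] [369.2 106.7] wrist [286.7 265.5] [286.7 248. ] [286.7 282.5]
0.03 side [373.1 106. ] side y+/-9.5 x [376.8 106.8] [369.5 105.1] wrist [286.7 269.7] [286.7 251.7] [286.7 287.1]
0.035 side [373.5 104.3] side y+/-9.5 x [377.1 105.2] [369.8 103.5] wrist [286.7 274.1] [286.7 255.7] [286.7 291.9]
0.04 side [373.8 102.7] side y+/-9.5 x [377.5 103.5] [370.1 101.8] wrist [286.7 278.7] [286.7 259.9] [286.7 297. ]
0.045 side [374.1 101. ] side y+/-9.5 x [377.8 101.9] [370.4 100.2] wrist [286.7 283.7] [286.7 264.4] [286.7 302.4]
```

The visible fingertips sit about 24 mm behind the reported TCP, both in side view and wrist view. So at the grasp they only brushed past the top of the head. I reopen and go deeper, in guarded steps.

Call:
{"name": "carry_out", "arguments": {
  "moves": [
    [1.5,-1,0,0,0,0,55],
    [1.5,-1,-10,0,0,0,55],
    [1.5,-1,-20,0,0,0,55],
    [1.5,-1,-40,0,0,0,55],
    [1.5,-1,-60,0,0,0,55]
  ]
}}

```text
time_s: 5.65
tcp_pos: [0.4523, -0.3082, 0.0862]
eef_rot: [144.8, 90.0, 142.9]
contact_force: [0.8, -0.4, 0.3]
gripper_width: 0.0349
```

Call:
{"name": "carry_out", "arguments": {
  "moves": [
    [0,0,-20,0,0,0,55],
    [0,0,-40,0,0,0,55],
    [0,0,-48,0,0,0,55],
    [0,0,-54,0,0,0,55],
    [0,0,-54,0,0,0,55]
  ]
}}

```text
time_s: 6.15
tcp_pos: [0.4522, -0.3082, 0.033]
eef_rot: [166.8, 89.9, 164.9]
contact_force: [-0.1, 0.7, 1.5]
gripper_width: 0.0481
```

```bash
python3 - <<'E'
from h import *
st()
a=r.capture("side");b=r.capture("wrist");st()
cv2.imwrite("pics/d.png",np.hstack([cv2.resize(a[70:190,310:430],(400,400),interpolation=cv2.INTER_CUBIC),cv2.resize(b[140:340,190:390],(400,400))]))
E
```

```text
6.15 tcp [ 0.4522 -0.3082  0.033 ] grasp [ 0.4523 -0.3082  0.0518] x [-1.1e-03  3.0e-04 -1.0e+00] y [3.320e-02 9.994e-01 3.000e-04] yawY 88.1 j [-14.  18. -27.  -0. -45. -78.] F [-0.1  0.7  1.5] w 0.0481
6.25 tcp [ 0.453  -0.3085  0.0342] grasp [ 0.453  -0.3085  0.053 ] x [ 7.e-04 -4.e-04 -1.e+00] y [ 3.300e-02  9.995e-01 -3.000e-04] yawY 88.11 j [-14.  18. -27.   0. -45. -78.] F [-0.4 -0.6  0.3] w 0.0482
```

View pics/d.png

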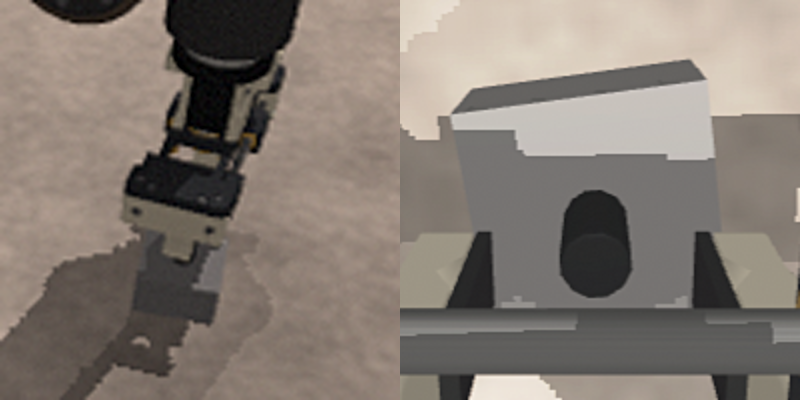

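In the wrist crop the pad tips (row 232) are level with the near edge of the head's top (row 235). The true tips are therefore about 30–35 mm behind the reported TCP, so I go lower, guarded.

Call:
{"name": "carry_out", "arguments": {
  "moves": [
    [-0.5,0,-8,0,0,0,55],
    [-0.5,0,-16,0,0,0,55],
    [-0.5,0,-22,0,0,0,55],
    [-0.5,0,-22,0,0,0,55]
  ]
}}

```text
time_s: 6.65
tcp_pos: [0.4513, -0.308, 0.0106]
eef_rot: [163.2, 89.9, 161.3]
contact_force: [-0.5, 0.6, 0.0]
gripper_width: 0.0481
```

```bash
python3 - <<'E'
from h import *
a=r.capture("side");b=r.capture("wrist");st()
cv2.imwrite("pics/d2.png",np.hstack([cv2.resize(a[80:180,320:420],(400,400),interpolation=cv2.INTER_CUBIC),cv2.resize(b[140:340,190:390],(400,400))]))
E
```

```text
6.75 tcp [ 0.4519 -0.3083  0.0114] grasp [ 0.4519 -0.3083  0.0302] x [-6.e-04  1.e-04 -1.e+00] y [3.320e-02 9.995e-01 1.000e-04] yawY 88.1 j [-14.  20. -28.   0. -42. -78.] F [-0.8 -0.5 -0.1] w 0.0485
```

View pics/d2.png

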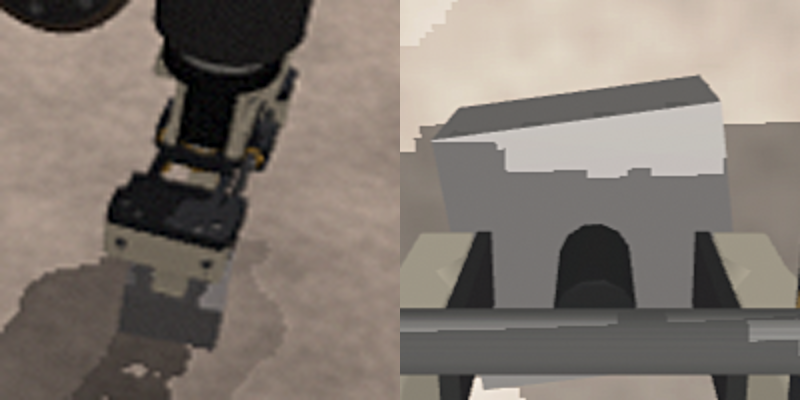

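The pads now straddle the head, tips just above the block (row 232 against the head's base at 225). Closing now.

Call:
{"name": "carry_out", "arguments": {
  "moves": [
    [0,0,0,0,0,0,0],
    [0,0,0,0,0,0,0],
    [0,0,0,0,0,0,0],
    [0,0,0,0,0,0,0],
    [0,0,0,0,0,0,0]
  ],
  "squeeze": 30
}}

```text
time_s: 7.25
tcp_pos: [0.4522, -0.3083, 0.0118]
eef_rot: [-6.8, 90.0, -8.7]
contact_force: [0.1, 0.5, 0.5]
gripper_width: 0.0173
```

Call:
{"name": "carry_out", "arguments": {
  "moves": [
    [0,0,0,0,0,0,0],
    [0,0,0,0,0,0,0]
  ]
}}

```text
time_s: 7.45
tcp_pos: [0.4522, -0.3083, 0.0118]
eef_rot: [-17.5, 90.0, -19.4]
contact_force: [-0.6, -0.5, 1.9]
gripper_width: 0.0174
```

Held (17.4 mm). Lift and carry to above the hole.

Call:
{"name": "carry_out", "arguments": {
  "moves": [
    [0,0,10,0,0,0,0],
    [0,0,40,0,0,0,0],
    [0,0,80,0,0,0,0],
    [0,10,120,0,0,0,0],
    [10,40,130,0,0,0,0]
  ]
}}

```text
time_s: 7.95
tcp_pos: [0.4638, -0.2701, 0.147]
eef_rot: [-20.1, 89.6, -22.1]
contact_force: [1.4, -0.2, -1.4]
gripper_width: 0.017
```

Call:
{"name": "carry_out", "arguments": {
  "moves": [
    [13,46,0,0,0,0,0],
    [26,92,0,0,0,0,0],
    [39,138,0,0,0,0,0],
    [52,184,0,0,0,0,0],
    [63,224,0,0,0,0,0]
  ]
}}

```text
time_s: 8.45
tcp_pos: [0.5254, -0.0421, 0.1427]
eef_rot: [16.2, 89.9, 14.4]
contact_force: [0.5, -0.5, -0.3]
gripper_width: 0.0171
```

Call:
{"name": "carry_out", "arguments": {
  "moves": [
    [5.5,15,0,0,0,0,0],
    [5.5,15,-20,0,0,0,0],
    [5.5,15,-40,0,0,0,0],
    [5.5,15,-60,0,0,0,0],
    [5.5,15,-60,0,0,0,0]
  ]
}}

```text
time_s: 8.95
tcp_pos: [0.5285, -0.0299, 0.0797]
eef_rot: [-167.4, 89.7, -169.3]
contact_force: [-0.5, 0.7, -1.5]
gripper_width: 0.0175
```

```bash
python3 - <<'E'
from h import *
for k in range(2): r.capture("top")
s,M=st(); w=r.capture("wrist"); p=r.camera_params("wrist"); a=r.capture("side"); st()
print("hole wrist",proj("wrist",(.5306,-.0292,.031),p),"side",proj("side",(.5306,-.0292,.031)))
T=s["tcp_pos"]; 
for n in("wrist","side"): print(n,"seat,foot",proj(n,T+[0,0,.024]),proj(n,T+[0,0,-.004]))
a=a[130:250,230:350]
cv2.imwrite("pics/e.png",np.hstack([cv2.resize(a,(400,400),interpolation=cv2.INTER_CUBIC),cv2.resize(w[100:300,190:390],(400,400))]))
E
```

```text
9.05 tcp [ 0.5306 -0.0297  0.0823] grasp [ 0.5306 -0.0297  0.1011] x [-4.e-04 -5.e-04 -1.e+00] y [ 3.320e-02  9.994e-01 -5.000e-04] yawY 88.1 j [  18.   13.  -26.    0.  -51. -110.] F [0.7 0.1 0.1] w 0.0171
9.15 tcp [ 0.5314 -0.0294  0.083 ] grasp [ 0.5314 -0.0294  0.1018] x [ 1.7e-03  2.0e-04 -1.0e+00] y [3.320e-02 9.994e-01 3.000e-04] yawY 88.1 j [  18.   13.  -26.    0.  -51. -110.] F [-0.1  0.8  0.4] w 0.0171
hole wrist [[286.97586011 220.14818429]] side [[306.278257   212.10987966]]
wrist seat,foot [[286.0566128  262.74141127]] [[286.07377301 243.30532126]]
side seat,foot [[307.62322282 191.53669184]] [[307.12318422 199.42010926]]
```

View pics/e.png

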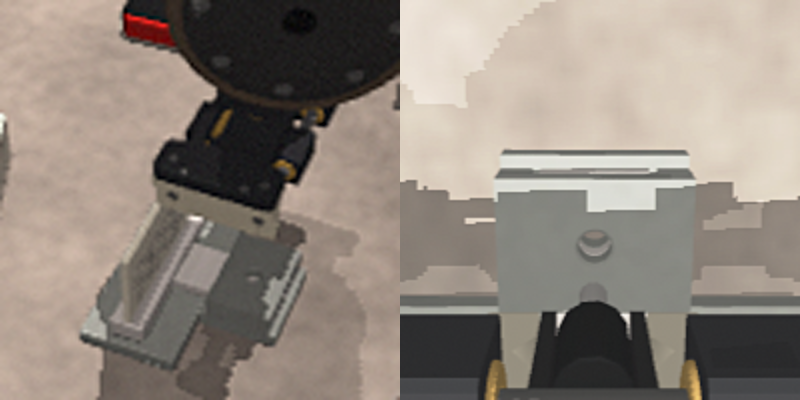

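The hole is at crop (594,243) and the shank tip right below it at (594,285), so columns agree. The hole lies about 1 mm further +x than fitted, which is where the tool now stands. Lowering in guarded steps.

Call:
{"name": "carry_out", "arguments": {
  "moves": [
    [0.2,0,-15,0,0,0,0],
    [0.2,0,-30,0,0,0,0],
    [0.2,0,-38,0,0,0,0],
    [0.2,0,-42,0,0,0,0],
    [0.2,0,-42,0,0,0,0]
  ]
}}

```text
time_s: 9.65
tcp_pos: [0.5309, -0.0294, 0.0398]
eef_rot: [-45.0, 90.0, -46.9]
contact_force: [-0.4, 0.2, -0.7]
gripper_width: 0.0171
```

Call:
{"name": "carry_out", "arguments": {
  "moves": [
    [0,0,-2,0,0,0,0],
    [0,0,-4,0,0,0,0],
    [0,0,-6,0,0,0,0],
    [0,0,-8,0,0,0,0],
    [0,0,-10,0,0,0,0]
  ]
}}

```text
time_s: 10.15
tcp_pos: [0.5308, -0.0293, 0.0296]
eef_rot: [4.2, 90.0, 2.3]
contact_force: [0.4, 0.4, -0.8]
gripper_width: 0.0172
```

Foot is about 5 mm past the mouth with no force. Continuing.

Call:
{"name": "carry_out", "arguments": {
  "moves": [
    [0,0,-4,0,0,0,0],
    [0,0,-8,0,0,0,0],
    [0,0,-12,0,0,0,0],
    [0,0,-15,0,0,0,0],
    [0,0,-18,0,0,0,0]
  ]
}}

```text
time_s: 10.65
tcp_pos: [0.5307, -0.0293, 0.0113]
eef_rot: [-157.8, 90.0, -159.7]
contact_force: [-0.1, 0.2, -0.8]
gripper_width: 0.0169
```

Call:
{"name": "carry_out", "arguments": {
  "moves": [
    [0,0,-1.5,0,0,0,0],
    [0,0,-3,0,0,0,0],
    [0,0,-4.5,0,0,0,0],
    [0,0,-6,0,0,0,0],
    [0,0,-6,0,0,0,0]
  ]
}}

```text
time_s: 11.15
tcp_pos: [0.531, -0.0293, 0.0067]
eef_rot: [-11.4, 90.0, -13.3]
contact_force: [-3.8, -0.1, 9.6]
gripper_width: 0.0169
```

Seated at the predicted height, with a 9.6 N reaction. Release and rise.

Call:
{"name": "carry_out", "arguments": {
  "moves": [
    [0,0,1,0,0,0,0],
    [0,0,1,0,0,0,50],
    [0,0,1,0,0,0,70],
    [0,0,1,0,0,0,70],
    [0,0,1,0,0,0,70]
  ]
}}

```text
time_s: 11.65
tcp_pos: [0.5307, -0.0293, 0.0065]
eef_rot: [-157.3, 90.0, -159.2]
contact_force: [0.5, 0.3, -0.0]
gripper_width: 0.0438
```

Call:
{"name": "carry_out", "arguments": {
  "moves": [
    [0,0,5,0,0,0,70],
    [0,0,20,0,0,0,70],
    [0,0,60,0,0,0,70],
    [0,0,110,0,0,0,70],
    [0,0,160,0,0,0,100]
  ]
}}

```text
time_s: 12.15
tcp_pos: [0.5302, -0.0295, 0.1686]
eef_rot: [-152.8, 89.9, -154.7]
contact_force: [1.8, 0.4, -0.8]
gripper_width: 0.0649
```

```bash
python3 - <<'E'
from h import *
for k in range(4): r.capture("top")
st(); p=r.camera_params("wrist"); b=proj("wrist",(.531,-.0293,.047),p)[0].astype(int); print(b)
a=pinfit((b[0]-35,b[0]+35,b[1]-35,b[1]+35),.031,[.531,-.0293]); print(a[:2]); cv2.imwrite("pics/f.png",a[2])
p=r.camera_params("wrist")
for z in(.031,.036,.045): print(z,proj("wrist",[(.531-.009,-.0293,z),(.531+.009,-.0293,z+.032),(.531-.009,-.0293,z+.032)],p).round(1).tolist())
m=a[2].max(2)<50; m[:b[1]-35]=0;m[b[1]+35:]=0;m[:,:b[0]-30]=0;m[:,b[0]+30:]=0; y,x=np.nonzero(m);print(x.min(),x.max(),y.min(),y.max())
E
```

```text
12.35 tcp [ 0.5315 -0.029   0.1685] grasp [ 0.5314 -0.0291  0.1873] x [ 0.0035  0.0013 -1.    ] y [0.0333 0.9994 0.0014] yawY 88.09 j [  18.    8.  -20.   -0.  -62. -110.] F [ 0.4 -0.8 -0.5] w 0.08
[285 197]
(array([ 0.53108302, -0.02951264]), 391)
0.031 [[286.0, 185.9], [286.7, 213.8], [286.0, 193.4]]
0.036 [[286.0, 187.0], [286.7, 215.5], [286.0, 194.7]]
0.045 [[286.0, 189.0], [286.8, 218.5], [286.0, 197.2]]
276 295 185 210
```

The pin is home: wrist fit puts it at (0.5311, -0.0295), silhouette rows 185–210 against about 186–214 predicted for z = 31 mm. Now to the clip, turning the jaws to its x axis.

Call:
{"name": "carry_out", "arguments": {
  "moves": [
    [-8,30,15,0,0,0.148,100],
    [-16,60,25,0,0,0.296,100],
    [-24,90,25,0,0,0.444,100],
    [-32,120,25,0,0,0.592,100],
    [-40,150,25,0,0,0.74,100]
  ]
}}

```text
time_s: 12.9
tcp_pos: [0.4894, 0.1213, 0.1901]
eef_rot: [169.4, 89.8, -149.7]
contact_force: [-0.7, 0.1, -1.3]
gripper_width: 0.0874
```

Call:
{"name": "carry_out", "arguments": {
  "moves": [
    [-8,30,0,0,0,0.148,100],
    [-16,60,0,0,0,0.296,100],
    [-24,90,0,0,0,0.444,100],
    [-32,120,0,0,0,0.592,100],
    [-40,150,0,0,0,0.74,100]
  ]
}}

```text
time_s: 13.4
tcp_pos: [0.4495, 0.2712, 0.1899]
eef_rot: [144.1, 89.8, -132.7]
contact_force: [0.3, -0.3, -0.2]
gripper_width: 0.0876
```

Call:
{"name": "carry_out", "arguments": {
  "moves": [
    [-2,5,0,0,0,0.148,100],
    [-2,5,0,0,0,0.296,100],
    [-2,5,0,0,0,0.444,100],
    [-2,5,0,0,0,0.595,100],
    [-2,5,0,0,0,0.595,100]
  ]
}}

```text
time_s: 13.9
tcp_pos: [0.4481, 0.2751, 0.19]
eef_rot: [111.5, 89.8, -131.3]
contact_force: [-0.3, 0.4, -0.2]
gripper_width: 0.0873
```

```bash
python3 - <<'E'
from h import *
for k in range(4): r.capture("top")
s,M=st(); p=r.camera_params("wrist"); w=r.capture("wrist")
c,sn=np.cos(.4708),np.sin(.4708)
def W(l): return (.4493+c*l[0]-sn*l[1],.2764+sn*l[0]+c*l[1],l[2])
d=cv2.resize(w,(800,600),interpolation=cv2.INTER_CUBIC)
for n,l in dict(sheet1=(0,.04,.06),sheet2=(0,-.04,.06),h1=(.023,.013,.106),h2=(.023,-.013,.106),h3=(-.023,-.013,.106),h4=(-.023,.013,.106),piv=(0,0,.066)).items(): print(n,(proj("wrist",W(l),p)*800/560).round(1))
cv2.imwrite("pics/g.png",d[150:600,150:650]); print("crop offset 150,150")
E
```

```text
14.1 tcp [0.4485 0.2754 0.191 ] grasp [0.4486 0.2754 0.2098] x [-8.e-04 -9.e-04 -1.e+00] y [-0.8927 -0.4506  0.0012] yawY -153.22 j [ 53.   7. -18.  -0. -65. -26.] F [-0.   0.3  0.9] w 0.0876
sheet1 [[407.3 340.2]]
sheet2 [[406.8 220.1]]
h1 [[366.7 323.1]]
h2 [[365.5 278.6]]
h3 [[448.2 278.3]]
h4 [[447.4 322.8]]
piv [[407.1 284.3]]
crop offset 150,150
```

View pics/g.png

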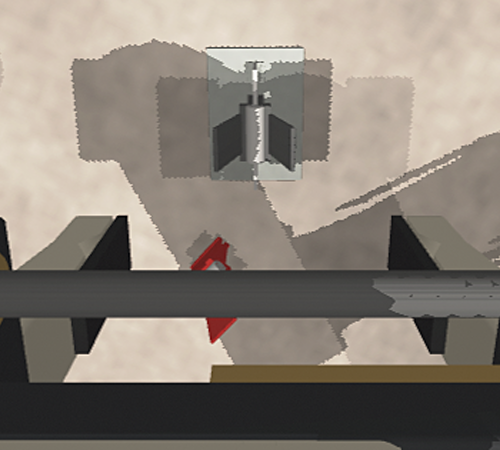

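The clip sits centred on its sheet: handle tops at crop (213,150) and (294,147), pivot at (256,132), about 1 mm to the left of the fit. Descend astride the handles.

Call:
{"name": "carry_out", "arguments": {
  "moves": [
    [1.5,1.5,-40,0,0,0,100],
    [1.5,1.5,-80,0,0,0,100],
    [1.5,1.5,-115,0,0,0,100],
    [1.5,1.5,-138,0,0,0,100],
    [1.5,1.5,-138,0,0,0,80]
  ],
  "squeeze": 30
}}

```text
time_s: 14.65
tcp_pos: [0.4485, 0.2752, 0.0505]
eef_rot: [110.7, 89.6, -132.5]
contact_force: [-0.4, -0.3, 0.3]
gripper_width: 0.0837
```

Call:
{"name": "carry_out", "arguments": {
  "moves": [
    [0,0,0,0,0,0,60],
    [0,0,0,0,0,0,0],
    [0,0,0,0,0,0,0],
    [0,0,0,0,0,0,0],
    [0,0,0,0,0,0,0]
  ]
}}

```text
time_s: 15.15
tcp_pos: [0.4506, 0.2776, 0.0545]
eef_rot: [-68.0, 89.9, 49.0]
contact_force: [-1.1, -0.0, 9.1]
gripper_width: 0.0454
```

Call:
{"name": "carry_out", "arguments": {
  "moves": [
    [0,0,0,0,0,0,0],
    [0,0,0,0,0,0,0],
    [0,0,0,0,0,0,0],
    [0,0,0,0,0,0,0]
  ]
}}

```text
time_s: 15.55
tcp_pos: [0.4522, 0.2789, 0.0564]
eef_rot: [-79.4, 89.7, 37.6]
contact_force: [-1.4, -0.4, 16.0]
gripper_width: 0.0213
```

```bash
python3 - <<'E'
from h import *
st()
E
```

```text
15.55 tcp [0.4522 0.2789 0.0564] grasp [0.4521 0.2788 0.0752] x [ 0.0041  0.0031 -1.    ] y [-0.8906 -0.4548 -0.005 ] yawY -152.95 j [ 53.  15. -28.   0. -47. -26.] F [-1.4 -0.4 16. ] w 0.0213
```

Fully squeezed (21.3 mm). Lift straight off the sheet.

Call:
{"name": "carry_out", "arguments": {
  "moves": [
    [-1,-1,8,0,0,0,0],
    [-1,-1,25,0,0,0,0],
    [-1,-1,50,0,0,0,0],
    [-1,-1,85,0,0,0,0],
    [-1,-1,110,0,0,0,0]
  ]
}}

```text
time_s: 16.05
tcp_pos: [0.4494, 0.2762, 0.1658]
eef_rot: [-75.1, 89.9, 41.8]
contact_force: [0.2, 0.1, -0.8]
gripper_width: 0.0211
```

Call:
{"name": "carry_out", "arguments": {
  "moves": [
    [0,0,0,0,0,0,0],
    [0,0,0,0,0,0,0]
  ]
}}

```text
time_s: 16.25
tcp_pos: [0.4491, 0.2762, 0.1641]
eef_rot: [-42.5, 89.9, 74.5]
contact_force: [1.4, 0.3, -0.7]
gripper_width: 0.0213
```

```bash
python3 - <<'E'
from h import *
for k in range(2): r.capture("top")
s,M=st(); a=r.capture("side"); w=r.capture("wrist")
T=s["tcp_pos"]; 
for n,z in(("piv",.0096),("tips",-.0324)): print(n,proj("side",T+[0,0,z]),proj("wrist",T+[0,0,z]))
u,v=proj("side",T)[0].astype(int); print(u,v)
cv2.imwrite("pics/k.png",np.hstack([cv2.resize(a[v-60:v+60,u-60:u+60],(400,400),interpolation=cv2.INTER_CUBIC),cv2.resize(w[140:340,190:390],(400,400))]))
E
```

```text
16.35 tcp [0.4486 0.2756 0.1628] grasp [0.4486 0.2756 0.1816] x [-0.0013 -0.001  -1.    ] y [-0.8912 -0.4535  0.0017] yawY -153.03 j [ 53.   8. -20.  -0. -62. -26.] F [ 0.1  0.  -1.2] w 0.0216
piv [[297.84797401 302.04686168]] [[286.88129901 255.58044598]]
tips [[297.28228925 312.89610464]] [[286.58783273 231.08644468]]
297 304
```

View pics/k.png

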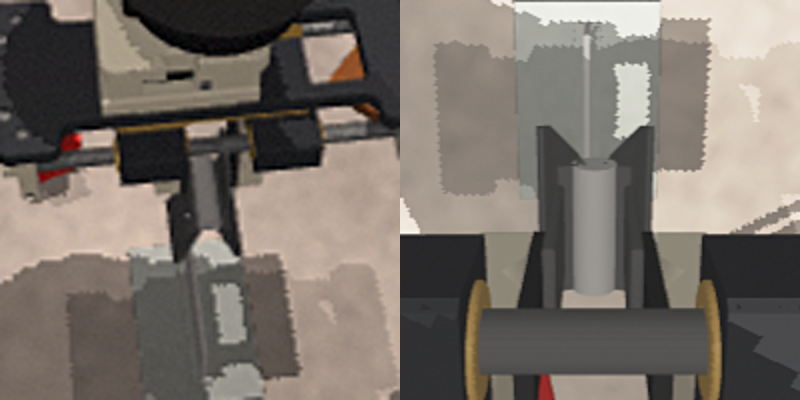

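The clip is held gaping and centred: pivot column (594) midway between the jaws (547/643). Carry it above the card.

Call:
{"name": "carry_out", "arguments": {
  "moves": [
    [20,-40,0,0,0,-0.1,0],
    [42,-84,0,0,0,-0.2,0],
    [64,-128,0,0,0,-0.3,0],
    [86,-172,0,0,0,-0.4,0],
    [108,-216,0,0,0,-0.504,0]
  ]
}}

```text
time_s: 16.95
tcp_pos: [0.5575, 0.0583, 0.1629]
eef_rot: [115.9, 89.9, -156.2]
contact_force: [1.5, 0.8, -0.6]
gripper_width: 0.0214
```

Call:
{"name": "carry_out", "arguments": {
  "moves": [
    [18,-36,0,0,0,0,0],
    [32,-66,0,0,0,0,0],
    [42,-84,0,0,0,0,0],
    [44,-91,0,0,0,0,0],
    [44,-91,0,0,0,0,0]
  ]
}}

```text
time_s: 17.45
tcp_pos: [0.6009, -0.0317, 0.1625]
eef_rot: [103.4, 89.9, -168.6]
contact_force: [0.5, 0.2, -0.6]
gripper_width: 0.0214
```

```bash
python3 - <<'E'
from h import *
for k in range(3): r.capture("top")
s,M=st(); p=r.camera_params("wrist"); w=r.capture("wrist"); a=r.capture("side"); st()
cv2.imwrite("pics/w9.png",w);cv2.imwrite("pics/s9.png",a)
c,sn=np.cos(-.0336),np.sin(-.0336)
def W(l): return (.601+c*l[0]-sn*l[1],-.0315+sn*l[0]+c*l[1],l[2])
for n,l in dict(e1=(-.0025,-.075,.095),e2=(.0025,-.075,.095),e3=(0,.075,.095)).items(): print(n,proj("wrist",W(l),p),proj("side",W(l)))
T=s["tcp_pos"]
for q in(-.0145,.0145): print("tip",proj("wrist",T+q*M[:,1]+[0,0,-.0324],p),proj("side",T+q*M[:,1]+[0,0,-.0324]))
# card edge strip per wrist row: bright columns
E
```

```text
17.6 tcp [ 0.6008 -0.03    0.1634] grasp [ 0.6008 -0.03    0.1822] x [-5.e-04  0.e+00 -1.e+00] y [-9.995e-01  3.230e-02  5.000e-04] yawY 178.15 j [ 16.  15. -11.  -0. -64. -18.] F [ 0.6 -0.8 -0.3] w 0.0214
17.7 tcp [ 0.601  -0.0298  0.1638] grasp [ 0.601  -0.0298  0.1826] x [ 1.e-04  1.e-04 -1.e+00] y [-9.995e-01  3.170e-02 -1.000e-04] yawY 178.18 j [ 16.  15. -11.  -0. -64. -18.] F [-1.4 -0.1 -0.4] w 0.0216
e1 [[290.06543328 110.54658616]] [[292.42980214 166.46031076]]
e2 [[282.91612683 110.5368643 ]] [[290.57789942 165.92517154]]
e3 [[286.20160297 302.05573324]] [[266.97922428 208.74388611]]
tip [[264.84600275 230.70968534]] [[273.76496389 174.71944371]]
tip [[308.64828583 230.70225282]] [[285.24244561 178.12695056]]
```

```bash
python3 - <<'E'
import cv2
w=cv2.cvtColor(cv2.imread("pics/w9.png"),cv2.COLOR_BGR2GRAY)
for v in(105,115,125,140,155,170,180): print(v,list(w[v,262:314:1]))
E
```

```text
105 [np.uint8(237), np.uint8(236), np.uint8(236), np.uint8(236), np.uint8(236), np.uint8(236), np.uint8(236), np.uint8(236), np.uint8(236), np.uint8(237), np.uint8(237), np.uint8(238), np.uint8(238), np.uint8(237), np.uint8(237), np.uint8(237), np.uint8(237), np.uint8(237), np.uint8(237), np.uint8(237), np.uint8(237), np.uint8(237), np.uint8(237), np.uint8(237), np.uint8(237), np.uint8(237), np.uint8(237), np.uint8(237), np.uint8(237), np.uint8(237), np.uint8(237), np.uint8(238), np.uint8(238), np.uint8(238), np.uint8(238), np.uint8(237), np.uint8(238), np.uint8(238), np.uint8(237), np.uint8(238), np.uint8(238), np.uint8(238), np.uint8(238), np.uint8(238), np.uint8(238), np.uint8(238), np.uint8(237), np.uint8(237), np.uint8(237), np.uint8(238), np.uint8(238), np.uint8(237)]
115 [np.uint8(234), np.uint8(235), np.uint8(235), np.uint8(236), np.uint8(236), np.uint8(238), np.uint8(242), np.uint8(231), np.uint8(141), np.uint8(214), np.uint8(254), np.uint8(249), np.uint8(249), np.uint8(249), np.uint8(215), np.uint8(220), np.uint8(225), np.uint8(224), np.uint8(216), np.uint8(229), np.uint8(2
[... 3694 characters left out ...]
int8(129), np.uint8(129), np.uint8(128), np.uint8(127), np.uint8(135), np.uint8(158), np.uint8(174), np.uint8(178), np.uint8(178), np.uint8(178), np.uint8(180), np.uint8(181), np.uint8(177), np.uint8(171), np.uint8(171), np.uint8(182), np.uint8(192), np.uint8(193), np.uint8(194), np.uint8(195), np.uint8(197), np.uint8(186), np.uint8(161), np.uint8(176), np.uint8(179), np.uint8(178), np.uint8(177), np.uint8(178), np.uint8(180), np.uint8(177), np.uint8(174), np.uint8(161), np.uint8(160), np.uint8(179), np.uint8(171), np.uint8(171), np.uint8(174), np.uint8(172), np.uint8(172), np.uint8(173), np.uint8(173), np.uint8(172), np.uint8(170), np.uint8(170), np.uint8(177), np.uint8(177), np.uint8(178)]
```

Profile: the card edge is the bright 7 px strip at columns 282–288.5, centre 285.3. The jaws' centre is near 286.9, so a shift of +1 mm in x is needed. Then lower.

Call:
{"name": "carry_out", "arguments": {
  "moves": [
    [1,-1,0,0,0,0,0],
    [1,-1,-10,0,0,0,0],
    [1,-1,-20,0,0,0,0],
    [1,-1,-30,0,0,0,0],
    [1,-1,-36,0,0,0,0]
  ]
}}

```text
time_s: 18.2
tcp_pos: [0.6014, -0.0319, 0.1258]
eef_rot: [100.0, 89.9, -171.9]
contact_force: [-0.0, 0.2, -1.3]
gripper_width: 0.0214
```

Call:
{"name": "carry_out", "arguments": {
  "moves": [
    [0,0,-6,0,0,0,0],
    [0,0,-12,0,0,0,0],
    [0,0,-17,0,0,0,0],
    [0,0,-17,0,0,0,0],
    [0,0,-17,0,0,0,0]
  ]
}}

```text
time_s: 18.7
tcp_pos: [0.6024, -0.0318, 0.1108]
eef_rot: [-140.6, 90.0, -52.5]
contact_force: [0.1, 0.6, 1.0]
gripper_width: 0.0216
```

```bash
python3 - <<'E'
from h import *
for k in range(4): r.capture("top")
s,M=st(); p=r.camera_params("wrist"); w=r.capture("wrist"); a=r.capture("side"); st()
cv2.imwrite("pics/w10.png",w);cv2.imwrite("pics/s10.png",a)
T=s["tcp_pos"]
for n,q in(("card",[.602,-.0315,.095]),("cardend",[.6+.0025-.0025,-.1065,.095]),("tipA",T+.0145*M[:,1]+[0,0,-.0324]),("tipB",T-.0145*M[:,1]+[0,0,-.0324]),("piv",T+[0,0,.0096])): print(n,"w",proj("wrist",q,p)[0].round(1),"s",proj("side",q)[0].round(1))
cv2.imwrite("pics/z.png",np.hstack([cv2.resize(a[130:250,220:340],(400,400),interpolation=cv2.INTER_CUBIC),cv2.resize(w[60:260,190:390],(400,400))]))
E
```

```text
18.9 tcp [ 0.6025 -0.0318  0.111 ] grasp [ 0.6025 -0.0318  0.1298] x [ 6.e-04  1.e-04 -1.e+00] y [-9.995e-01  3.300e-02 -6.000e-04] yawY 178.11 j [ 16.  18. -15.   0. -57. -17.] F [-0.   0.  -0.8] w 0.0215
19.0 tcp [ 0.6024 -0.0318  0.1109] grasp [ 0.6024 -0.0318  0.1297] x [ 4.e-04  1.e-04 -1.e+00] y [-9.995e-01  3.300e-02 -4.000e-04] yawY 178.11 j [ 16.  18. -15.  -0. -57. -17.] F [ 0.1  0.4 -0.4] w 0.0215
card w [287.7 239.5] s [279.4 186.4]
cardend w [287.  113.3] s [290.9 166. ]
tipA w [308.7 230.7] s [284.8 192.6]
tipB w [264.9 230.7] s [273.9 189.2]
piv w [287.  255.1] s [279.1 178.8]
```

View pics/z.png

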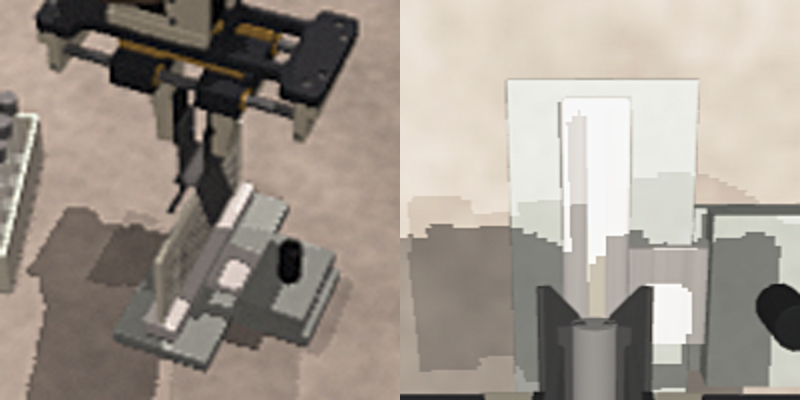

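The side crop shows the card passing between the jaws: jaw tips at (172,212) and (222,225) match the prediction for 16 mm depth. The pin head stands on the lug at (290,262). A last numeric check of the edge's column and of the pin, then hand in.

```bash
python3 - <<'E'
from h import *
w=cv2.cvtColor(cv2.imread("pics/w10.png"),cv2.COLOR_BGR2GRAY)
for v in(150,185,195,200,205): print(v,w[v,258:320].tolist())
p=r.camera_params("wrist")
print(proj("wrist",[(.602-.0025+.0013*k,-.0315-.04*k,.095) for k in(0,1)],p))
print("pin side fit",pinfit((298,320,190,225),.031,[.531,-.0295],70,"side")[:2]); st()
E
```

```text
150 [233, 233, 233, 233, 233, 234, 234, 234, 234, 234, 239, 227, 142, 211, 254, 251, 221, 219, 221, 223, 224, 225, 224, 221, 215, 223, 249, 248, 247, 247, 247, 247, 247, 247, 247, 245, 246, 246, 246, 246, 247, 247, 247, 247, 248, 246, 240, 176, 219, 216, 216, 216, 215, 216, 216, 216, 216, 215, 216, 216, 217, 217]
185 [129, 129, 129, 129, 129, 129, 129, 129, 129, 129, 127, 126, 117, 180, 252, 255, 255, 254, 169, 177, 179, 180, 177, 174, 167, 194, 250, 250, 247, 247, 247, 247, 248, 250, 255, 161, 175, 178, 176, 176, 178, 178, 177, 174, 171, 155, 160, 181, 175, 175, 176, 177, 176, 175, 177, 177, 177, 174, 168, 169, 173, 173]
195 [129, 129, 129, 128, 129, 129, 128, 129, 130, 128, 128, 129, 123, 134, 164, 171, 176, 175, 177, 178, 179, 179, 176, 173, 167, 199, 226, 192, 195, 194, 195, 195, 196, 195, 184, 172, 176, 177, 175, 175, 178, 178, 176, 175, 169, 150, 150, 177, 170, 170, 172, 173, 171, 170, 172, 172, 171, 169, 169, 175, 176, 176]
200 [127, 128, 129, 130, 130, 128, 128, 128, 128, 128, 129, 129, 123, 132, 163, 171, 176, 175, 177, 178, 180, 178, 176, 173, 169, 200, 227, 194, 195, 195, 195, 195, 196, 194, 184, 172, 176, 178, 175, 175, 178, 178, 177, 173, 169, 149, 147, 176, 169, 170, 173, 173, 171, 171, 172, 170, 168, 163, 163, 170, 172, 172]
205 [82, 68, 78, 73, 59, 61, 62, 57, 53, 79, 123, 134, 128, 137, 160, 170, 176, 175, 176, 178, 180, 178, 176, 174, 173, 168, 175, 199, 196, 195, 195, 195, 196, 194, 185, 172, 176, 176, 175, 175, 178, 178, 176, 175, 168, 151, 157, 182, 169, 121, 45, 56, 60, 60, 60, 65, 74, 61, 115, 240, 253, 246]
[[291.60885323 239.45668692]
 [287.43907647 175.36897016]]
pin side fit (array([ 0.52929357, -0.02726387]), 96)
19.05 tcp [ 0.6024 -0.0318  0.1109] grasp [ 0.6024 -0.0318  0.1297] x [ 4.e-04  1.e-04 -1.e+00] y [-9.995e-01  3.300e-02 -4.000e-04] yawY 178.11 j [ 16.  18. -15.   0. -57. -17.] F [ 0.6  0.5 -0.4] w 0.0216
```

```bash
python3 -c "
from plant import r
print(r.close_job())"
```

```text
the job is handed in; nothing more can be done
None
```

I put the lock pin home in the grey stand and handed the job in with the steel clip held open over the card's top edge. No verdict was reported. The clock read 19.05 s of the 48 s at the last reading.

**Pin:**
- The first grasp closed on nothing. In the side and wrist pictures the fingertips sat about 25–30 mm behind the reported TCP. I went lower and the second grasp held.
- The pin met the lug at the expected height with a 9.6 N reaction, and I then let it go.
- Afterwards the wrist camera put it at (0.5311, -0.0295), against the fitted hole at (0.5306, -0.0292).
- A last, coarse check from the side camera put it about 3 mm from that. I trust the wrist reading, since the side picture is coarse and the crop may have clipped the head.

**Clip:**
- It is squeezed to 21.5 mm between the fingers, which is its stop, and the tool was at rest.
- The card edge (columns 283–292) is centred between the jaws (267 and 308), with about 16 mm of the card inside. That depth comes from the tool's position, and the side picture agrees with it.
- The contact force was under 1 N, so neither jaw seemed to be touching the card.

**Rack, bottle and scanner:** I kept clear of all three and did not measure them at the end.

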